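# Hang a test coupon in the immersion tank with self-closing tweezers

## Task

Pick up the self-closing tweezers by squeezing their two side handles, so that the jaws spread, and lower them squarely over the flat steel coupon standing in its white block, pressing lightly until you feel the depth stop between the jaws rest on the coupon's top edge; then let the handles go so that the jaws clamp it. Lift the tweezers by their flat middle frame, which does not open them, and hang them on the tank so that both hanger wings lie flat and fully down in the seats on its end walls, with the coupon inside. Press gently throughout, touch the polished coupon with the tweezers only, and leave the round rod and the other labware where they are.

Things in the scene. Friction and masses are not known exactly. Their poses are not given: they have to be found in the camera images.
- tweezers: Self-closing bare-metal tweezers, 113 mm tall, upright, jaws down, at first hanging in their stand; about 130 g. Origin on the middle axis at the jaw tips; z up, x along the hanger wings, y the direction in which handles and jaws move. A half turn about z makes no difference. The two arms cross: pushing the handles together spreads the jaws, letting go closes them
- limb_l (a joint): Travel of each tweezers arm, m: 0 with the handles let go, 0.0055 fully squeezed (firm end), about 0.001 with the coupon gripped. Both arms move alike. The jaw gap is 2 mm plus twice this. Each handle pushes back with 5.6 N at 0, rising to 9.5 N fully squeezed
- squeeze (a point): Centre of the tweezers between the handles, 92 mm above the jaw tips. Handles: knurled upright plates 18 mm wide (x), 34 mm tall about this height, 46 mm apart over their outer faces at rest, 35 mm squeezed. The middle frame between them, from 42 mm below to 21 mm above this point, is 26 mm over its two flat faces (x) and 16 mm wide (y): gripped there, across x, the jaws stay shut
- hanger (a point): Centre of the tweezers at the underside of the two hanger wings, 54 mm above the jaw tips. The wings reach 50 mm either way along x, are 20 mm wide (y) and 5 mm thick. Between the jaws, outside their width, is a depth stop of two small prongs (at 11 mm either side along x) that meets the coupon's top edge. It is clamped tight, but at a different setting each time: its underside is 14 to 42 mm above the jaw tips and is not measured, so find it by feel
- jaw_l: One of the tweezers' jaws, on their -y side: 14 mm wide (x), 6 mm thick, 20 mm long, from the tips up. Its origin is the tweezers' origin at rest and moves along the tweezers' -y as the jaws open
- jaw_r: The other jaw, alike, on the +y side, always moving as far the other way
- coupon: Flat polished steel coupon, 30 mm wide (x), 4 mm thick (y), 76 mm tall (z), about 70 g, standing loosely on edge in the slot of its white block, the upper 50 mm showing. Origin at the centre of its bottom edge; top edge 76 mm above. The tweezers close on its thickness (y), their x along its x, either way round
- slot_floor (a point): Centre of the floor of the coupon's slot, 8 mm above the bench and 26 mm below the top of the fixed white block, which is 64 (x) by 50 (y) by 34 mm high. The slot is 31.5 by 5.5 mm. Axes as the block: the coupon's width along x
- stand: Grey fixed stand in which the tweezers hang at first: base 110 (x) by 70 mm, two posts 43 mm either side along x with seats 76 mm above the bench; ears beside each seat rise about 11 mm. The tweezers lift straight up out of it. Origin under its centre
- tank: Small open empty steel tank, fixed and rigid, 96 (x) by 72 (y) mm, 126 mm high, on a black mat. Origin under its centre at bench level. Opening 76 (x) by 60 (y) mm, inner floor 6 mm up
- tank_seat (a point): Centre of the tank's mouth at the level of the seats, 126 mm above the bench, axes as the tank. The seats are the tops of the two end walls, 10 mm thick, 43 mm either side along x; sloped ears up to 11 mm higher lead in from about 41 mm to the seat's width of 30 mm (y). The hanger point belongs here, tweezers' x along the tank's x (either way round)
- rod: Bystander: round steel rod, 12 mm across and 64 mm tall, standing in a like white block with a round hole; not the coupon. Origin at the centre of its foot
- dish: Bystander: shallow white dish, 84 mm across, 16 mm high. Origin at its foot's centre
- weight: Bystander: brass weight with a knob, 28 mm across, 40 mm high. Origin at its foot's centre
- beaker: Bystander: glass beaker, 70 mm across, 90 mm high. Origin at its foot's centre
- amber: Bystander: amber glass bottle, 64 mm across, 120 mm high. Origin at its foot's centre
- jar: Bystander: clear jar with white cap, 72 mm across, 100 mm high. Origin at its foot's centre
- scoop: Bystander: steel scoop lying flat, 180 mm long. Origin at its middle
Mind the look-alikes: they are no part of the job. What is shaped like the tweezers but blue or green is not meant.

How it is judged (in metres and radians):
On the way, in this order (a step that is already met when the one before it is completed fails the run):
1. with the tweezers' jaws squeezed open (each arm by more than 3.5 mm), their stop is pressed lightly on the coupon's top edge (more than 1 N for 0.1 s) while the coupon stands in its block (value of joint limb_l above 0.0035 m and contact force between depth_stop and coupon above 1 N and distance between coupon and slot_floor below 0.006 m and z of coupon in the frame of tweezers above -0.0655 m), for 0.1 s.
2. the handles are let go and both jaws clamp the coupon (more than 2.5 N each), 10 to 44 mm deep, still in its block (contact force between each of jaw_l, jaw_r and coupon above 2.5 N and value of joint limb_l below 0.0022 m and z of coupon in the frame of tweezers between -0.0655 and -0.0325 m and angle between the z axis of coupon and the z axis of tweezers, either way round below 0.12 rad and distance between coupon and slot_floor below 0.01 m), for 0.2 s.
3. the tweezers carry the coupon clear of its block, at least 40 mm above the slot's floor (contact force between each of jaw_l, jaw_r and coupon above 2.5 N and value of joint limb_l below 0.0022 m and z of coupon in the frame of slot_floor above 0.04 m), for 0.1 s.
At the end, for the whole second after the job is handed in: The tweezers stay hanging on the tank, released: wings' underside within 2 mm of the seats' height, 10 mm of centre, upright within 0.07 rad, in line with the tank within 0.15 rad, jaws closed on the coupon (each arm 0.5 to 2.2 mm), 10 to 44 mm deep, aligned within 0.12 rad (value of joint limb_l between 0.0005 and 0.0022 m and z of coupon in the frame of tweezers between -0.0655 and -0.0325 m and angle between the z axis of coupon and the z axis of tweezers, either way round below 0.12 rad and z of hanger in the frame of tank_seat between -0.002 and 0.002 m and horizontal distance between hanger and tank_seat below 0.01 m and horizontal distance between squeeze and hanger below 0.003 m and angle between the x axis of tweezers and the x axis of tank, either way round below 0.15 rad); the robot touches nothing.
It fails at once if the tweezers' stop or a jaw is pressed on the coupon with more than 18 N (contact force between any of depth_stop, jaw_l, jaw_r and coupon above 18 N).
It fails at once if the tweezers are pressed on the tank with more than 25 N (contact force between tweezers and tank above 25 N).
It fails at once if the robot's fingers touch the coupon (more than 0.5 N) (contact force between the fingers and coupon above 0.5 N).
It fails at once if the round rod is moved more than 10 mm (distance of rod from where it was at the start of the episode above 0.01 m).
It fails at once if other labware is moved more than 20 mm (distance of any of dish, weight, beaker, amber, jar, scoop from where it was at the start of the episode above 0.02 m).
It also fails if it takes over 64 s, if anything falls off the work surface, if the arm or the gripper's body presses on something with over 40 N, if the wrist force passes 120 N, or if a joint passes its speed limit or range.

## Robot

A 6-joint arm with a two-finger parallel gripper is mounted at the origin on the work surface. World frame = base frame: x ahead of the robot, y to its left, z up, the work surface at z = 0. Lengths are in mm, angles in rad, forces in N, time in s.
With the tool pointing down it reaches from about 225 to 725 mm from the base axis. Payload 3.1 kg.
Tool frame: the origin (TCP) lies midway between the tips of the shut fingers; the grasp point (between the pads) lies 19 mm behind it; z points along the fingers, y is the line along which they close (so a half turn about z gives the same grasp; the last joint's range is limited). The gripper opens to 85 mm and grips with 20 to 120 N. Pads are 22 mm wide; open, the fingers measure 114 mm over their backs; the gripper's body (76 mm by 85 mm) begins 54 mm behind the grasp point. The pads swing forward as they close: fully open they stand 13 mm farther back than shut.
Start: joints at [-1.255, 0.048, 0.099, 1.622, 0, 1.443], TCP at [225.406, -474.141, 231.312] pointing down, gripper open.
Joint ranges: [-2.91, 2.91], [-0.99, 1.94], [-1.21, 1.42], [-2.12, 2.29], [-1.49, 1.47], [-3.14, 3.14]. Speed limits (rad/s): [2.79, 2.79, 3.14, 3.14, 3.14, 3.14].

## Interface

Orientations are given as a unit quaternion [w, x, y, z].
In Python, from cell import r gives the robot as it stands.
- The arm moves only by the tool servo_tool, never from a script. Its argument "increments" is one flat list of numbers, 7 for each row, row after row: the shift along the tool's x, y, z scaled (see below), then the turn, a rotation vector about the tool's x, y, z scaled (see below), then the opening, from 0 (shut) to 1 (fully open). In form: [tx, ty, tz, rx, ry, rz, gripper, tx, ty, tz, rx, ry, rz, gripper, ...]. A call has exactly 8 rows; each row shifts and turns the commanded pose from where the row before left it, along the tool's axes as they then stand; what a row does not reach is not made up. The controller multiplies each number of a shift by 0.05 m and each number of a turn by 5 degrees. A row lasts 1/10 s, in which the tool goes at most 50 mm and 8.59 degrees, less where a joint would pass 70% of its speed; a pose out of reach is approached as far as the arm can. A call with a number of a shift or a turn outside -1 to 1 is refused whole. A call with a gripper value outside its range is refused whole. The fingers move at their own pace and stop on an object; "squeeze" is the grip in N (left out, the last holds). Time passes only in rows, so rows that do not move let the fingers close, or fill a call up. It gives the time, the measured TCP pose, the force, the opening and the grip force at its end, in the units of the state.
- r.get_state(): the state, without advancing time (a new reading comes with each control period).
- r.snapshot(name): name is "scene" or "top"; returns the picture (384x512x3 uint8, red, green, blue); there is no depth.
- r.camera_info(name): a dict with "K" (3x3 intrinsics, pixels), "extrinsics" (4x4, takes a point from world to camera coordinates). Camera axes: x right, y up, looking along -z (the intrinsics and any distortion apply to the point x, -y, -z); pixel columns grow to the right and rows downward; lengths in mm; the calibration is good to about 2 mm. A picture is of the moment at which its call begins. camera_info takes no time and is no camera call.
- r.hand_in(): hands the job in; it is judged then, once.
The state is a dict: "time_s": time; "joints": joint angles; "joint_vel": joint speeds; "tau": joint torques, N m; "tcp_pos": TCP position; "tool_rot": TCP orientation; "ft_force": force on the tool from outside, world axes, zero at the start; "wrist_torque": the same for the moment, N m; "opening": finger opening in mm; "grasp_force": force on a finger pad.
Only numpy, scipy, OpenCV 4.12 (cv2) and the standard library are available. Lean on these libraries where they do the work, as an engineer would, in place of code of your own. Each camera call takes 0.05 s, during which the arm holds its last target. There are 200 camera calls.

## Working session

There is one attempt and no reset: what is moved stays moved. The work goes in short steps, Python scripts to look and compute and a tool call to move; the robot and the scene stay as the last step left them, time stands still between calls to the robot, and variables do not carry over. Pictures are saved under pics/ and viewed, at most 11 in all, crops included, and the job is handed in when it is done.

Besides the shell and the picture viewer there is one more tool, called after "Call:" by a JSON object that holds its "fn" and its "kwargs". servo_tool: Moves the arm, as the interface text tells. Shifts and turns lie within -1 to 1; 1 stands for 0.05 m of shift or 5 degrees of turn. Its arguments: {"type":"object","properties":{"increments":{"type":"array","items":{"type":"number"}},"squeeze":{"type":"number"}},"required":["increments"]}

```bash
mkdir -p pics; ls
python3 - <<'E'
from cell import r
import cv2,numpy as np
np.set_printoptions(precision=4,suppress=True)
for n in("scene","top"):
    im=r.snapshot(n); cv2.imwrite(f"pics/{n}0.png",im[:,:,::-1])
    c=r.camera_info(n); print(n,c)
    cv2.imwrite(f"pics/{n}0b.png",cv2.resize(im[:,:,::-1],(800,600),interpolation=cv2.INTER_CUBIC))
print(r.get_state())
E
```

```text
pics
scene {'K': array([[356.455 ,   0.    , 251.2177],
       [  0.    , 356.455 , 195.7576],
       [  0.    ,   0.    ,   1.    ]]), 'extrinsics': array([[    0.433 ,     0.9014,    -0.0086,  -199.5003],
       [   -0.6953,     0.34  ,     0.6332,   281.742 ],
       [    0.5736,    -0.2682,     0.774 , -1338.2698],
       [    0.    ,     0.    ,     0.    ,     1.    ]])}
top {'K': array([[434.9293,   0.    , 252.3864],
       [  0.    , 434.9293, 180.0809],
       [  0.    ,   0.    ,   1.    ]]), 'extrinsics': array([[   -0.0273,    -0.9996,     0.0012,     2.8733],
       [    0.9988,    -0.0273,     0.0397,  -483.39  ],
       [   -0.0397,     0.0023,     0.9992, -1452.0384],
       [    0.    ,     0.    ,     0.    ,     1.    ]])}
{'time_s': 0.1, 'joints': array([-1.2548,  0.0487,  0.0977,  1.622 , -0.    ,  1.443 ]), 'joint_vel': array([ 0.0005,  0.0014,  0.0041, -0.0001, -0.0001, -0.0021]), 'tau': array([  0.002 , -33.9853,  32.0935,   0.0159,  -0.0003,  -0.    ]), 'tcp_pos': array([ 225.2409, -473.6153,  230.2273]), 'tool_rot': array([-0.0011,  0.9755,  0.2201, -0.0001]), 'ft_force': array([-0.7755,  1.1744, -0.6495]), 'wrist_torque': array([-0.0091,  0.0195,  0.0351]), 'grasp_force': 0.0, 'opening': 85.30884489169543}
```

View pics/scene0b.png

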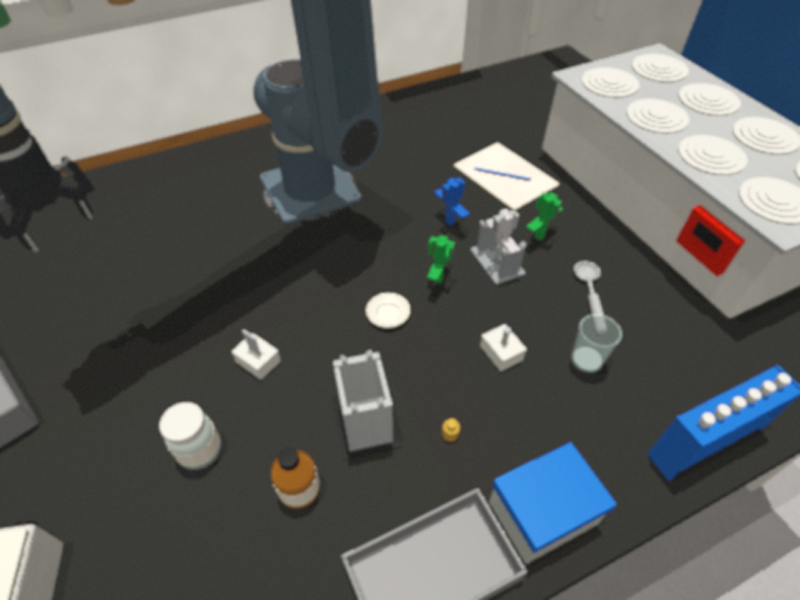

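View pics/top0b.png

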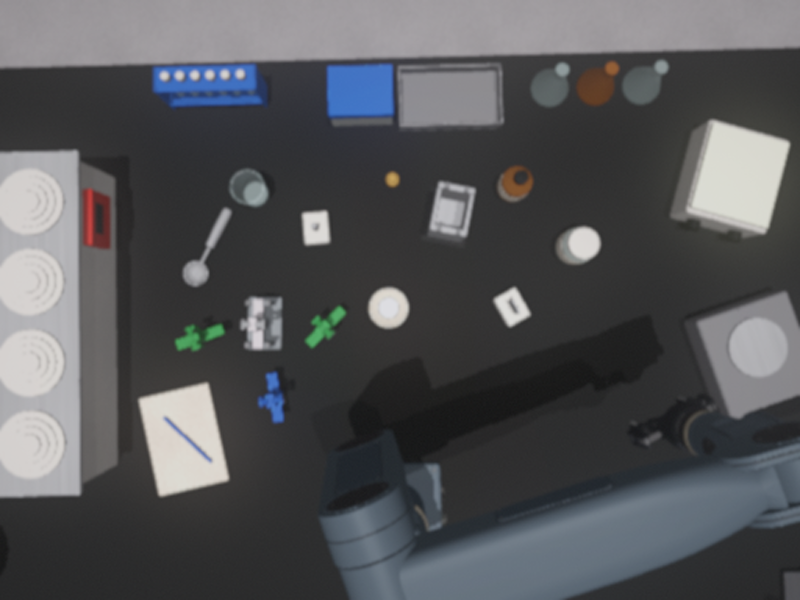

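The scene view shows the stand with tweezers near (500,245), the coupon block at (255,350) and the tank at (362,400). The top view has them at (262,323), (512,306) and (452,210), and the rod block at (316,228). I'll crop these up next.

```bash
cat > h.py <<'E'
import numpy as np,cv2
from cell import r
np.set_printoptions(precision=2,suppress=True)
def cam(n): c=r.camera_info(n); return c["K"],c["extrinsics"]
def proj(n,P):
    K,E=cam(n); p=np.atleast_2d(P)@E[:3,:3].T+E[:3,3]; p=p*[1,-1,-1]; q=p@K.T; return q[:,:2]/q[:,2:]
def ray(n,uv,z):
    K,E=cam(n); uv=np.atleast_2d(uv); d=np.c_[uv,np.ones(len(uv))]@np.linalg.inv(K).T*[1,-1,-1]
    R=E[:3,:3]; o=-R.T@E[:3,3]; d=d@R; t=(z-o[2])/d[:,2]; return o+d*t[:,None]
E
python3 - <<'E'
from h import *
T=cv2.imread("pics/top0.png");S=cv2.imread("pics/scene0.png")
def crop(I,cx,cy,w=24): return cv2.resize(I[cy-w:cy+w,cx-w:cx+w],(264,264),interpolation=cv2.INTER_NEAREST)
row1=np.hstack([crop(T,168,207),crop(T,328,196),crop(T,289,134)])
row2=np.hstack([crop(S,319,157,32),crop(S,163,226),crop(S,232,256,36)])
cv2.imwrite("pics/crops.png",np.vstack([row1,row2]))
g=cv2.cvtColor(T,cv2.COLOR_BGR2GRAY)
for nm,(cx,cy,w),th in(("tw",(168,207,24),90),("coup",(328,196,22),120),("rod",(202,146,16),120),("tank",(289,134,24),100)):
    sub=(g[cy-w:cy+w,cx-w:cx+w]>th).astype(np.uint8)
    cs,_=cv2.findContours(sub,cv2.RETR_EXTERNAL,cv2.CHAIN_APPROX_NONE); c=max(cs,key=cv2.contourArea)
    b=cv2.boxPoints(cv2.minAreaRect(c))+[cx-w,cy-w]
    for z in(34,76,126): print(nm,z,ray("top",b,z)[:,:2].tolist() and ray("top",b,z)[:,:2].round(1).tolist(), ray("top",b.mean(0),z)[0,:2])
E
```

```text
tw 34 [[458.4, 315.2], [456.1, 229.5], [344.2, 231.8], [346.6, 317.3]] [401.25 273.45]
tw 76 [[457.5, 305.8], [455.2, 222.6], [346.6, 224.8], [348.9, 307.8]] [401.95 265.25]
tw 126 [[456.3, 294.6], [454.1, 214.3], [349.4, 216.5], [351.6, 296.5]] [402.79 255.48]
coup 34 [[440.4, -214.7], [467.1, -264.7], [405.0, -297.5], [378.4, -247.5]] [ 422.71 -256.1 ]
coup 76 [[440.0, -208.6], [465.9, -257.2], [405.6, -289.0], [379.8, -240.5]] [ 422.78 -248.82]
coup 126 [[439.4, -201.4], [464.4, -248.2], [406.3, -278.9], [381.4, -232.1]] [ 422.87 -240.14]
rod 34 [[635.7, 183.8], [638.5, 128.1], [567.9, 124.4], [565.1, 179.9]] [601.77 154.06]
rod 76 [[629.6, 178.2], [632.3, 124.2], [563.7, 120.6], [561.0, 174.5]] [596.61 149.35]
rod 126 [[622.2, 171.5], [624.9, 119.5], [558.7, 116.0], [556.2, 167.9]] [590.47 143.74]
tank 34 [[587.8, -84.0], [696.0, -107.5], [678.3, -188.7], [570.2, -164.9]] [ 632.98 -136.24]
tank 76 [[583.0, -81.7], [688.0, -104.5], [670.9, -183.3], [566.0, -160.3]] [ 626.91 -132.46]
tank 126 [[577.3, -79.0], [678.6, -101.0], [662.1, -177.0], [560.9, -154.8]] [ 619.68 -127.96]
```

View pics/crops.png

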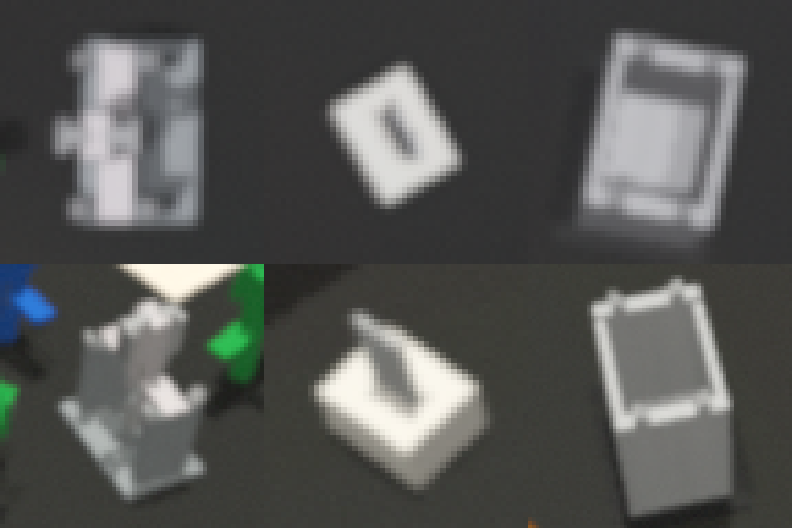

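The top row of the crops shows the tweezers' bright wings running along world x, the block's dark slot at its centre, and the tank rim. The bottom row shows the same objects from the scene camera. I'll refine to subpixel and cross-check with the second view.

Run:
```python
from h import *
T=cv2.imread("pics/top0.png");S=cv2.imread("pics/scene0.png")
F=8
def rects(I,n,nm,cx,cy,w,z,ths,ch=None):
    g=(cv2.cvtColor(I,cv2.COLOR_BGR2GRAY) if ch is None else I[:,:,ch])[cy-w:cy+w,cx-w:cx+w]
    G=cv2.resize(g,None,fx=F,fy=F,interpolation=cv2.INTER_CUBIC)
    for th in ths:
        cs,_=cv2.findContours((G>th).astype(np.uint8),cv2.RETR_EXTERNAL,cv2.CHAIN_APPROX_NONE); c=max(cs,key=cv2.contourArea)
        uv=(c[:,0,:]+.5)/F-.5+[cx-w,cy-w]
        P=ray(n,uv,z)[:,:2].astype(np.float32); (m,s,a)=cv2.minAreaRect(P)
        print(n,nm,th,"ctr",np.round(m,1),"size",np.round(s,1),"ang",round(a,1), "contour area",round(cv2.contourArea(P)))
rects(T,"top","block",328,196,22,34,(120,150,170,190,205))
rects(S,"scene","blocktop",163,226,22,34,(170,190,205,220))
rects(T,"top","rodblock",202,146,16,34,(150,190))
rects(T,"top","tank",289,134,24,126,(100,120,140,155))
rects(S,"scene","tank",232,245,36,126,(120,140,160))
rects(T,"top","wings",168,207,24,81,(130,150,170,180,190,200))
rects(S,"scene","wings",319,157,28,81,(150,170,190))
print("cams",[(-cam(n)[1][:3,:3].T@cam(n)[1][:3,3]) for n in("top","scene")])
# slot/coupon dark centroid in top
cx,cy,w=328,196,22
g=cv2.cvtColor(T,cv2.COLOR_BGR2GRAY)
np.set_printoptions(linewidth=250)
print(g[186:206,318:340]); print(g[190:228,150:184]); print(g[112:156,268:308])
```

```text
top block 120 ctr [ 422.7 -256. ] size [71.2 57.6] ang 28.2 contour area 3904
top block 150 ctr [ 422.7 -256.1] size [68.1 54.6] ang 28.0 contour area 3542
top block 170 ctr [ 422.8 -256.1] size [66.  52.2] ang 28.0 contour area 3281
top block 190 ctr [ 422.7 -256.3] size [63.4 49.4] ang 27.9 contour area 2966
top block 205 ctr [ 422.7 -256.3] size [60.2 46.5] ang 28.3 contour area 2632
scene blocktop 170 ctr [ 419.  -261.4] size [83.  54.5] ang 27.9 contour area 2959
scene blocktop 190 ctr [ 424.9 -258. ] size [67.1 52.5] ang 28.0 contour area 2534
scene blocktop 205 ctr [ 424.8 -257.9] size [65.  50.9] ang 27.7 contour area 2231
scene blocktop 220 ctr [ 424.8 -257.8] size [63.2 48.9] ang 28.0 contour area 1889
top rodblock 150 ctr [601.9 154.3] size [68.4 53.8] ang 3.4 contour area 3517
top rodblock 190 ctr [602.1 154.4] size [63.1 48.8] ang 3.3 contour area 2935
top tank 100 ctr [ 619.6 -127.9] size [ 78.4 104.7] ang 77.4 contour area 7927
top tank 120 ctr [ 620.  -128.1] size [ 76.2 101.2] ang 77.5 contour area 7432
top tank 140 ctr [ 620.2 -128. ] size [74.  98.6] ang 77.6 conto
[... 2534 characters left out ...]
18 217 211 197 171 121]
 [ 51  56  83 134 182 210 219 220 220 220 218 217 216 216 217 217 215 208 190 164 135  96]
 [ 52  52  65 107 159 197 214 219 220 220 220 220 219 218 215 209 197 180 151 113  84  64]
 [ 52  50  55  82 129 175 204 217 220 220 220 219 216 210 198 181 156 128  96  68  54  51]
 [ 52  51  51  63  97 146 188 211 219 220 218 212 200 186 160 128  98  72  57  52  51  51]]
[[49 49 49 ... 53 50 51]
 [50 50 51 ... 58 51 51]
 [51 50 51 ... 59 51 51]
 ...
 [54 53 53 ... 51 50 51]
 [53 53 54 ... 51 51 52]
 [54 52 53 ... 51 51 51]]
[[53 52 52 ... 53 52 52]
 [52 52 53 ... 53 51 52]
 [52 53 51 ... 52 52 53]
 ...
 [52 54 57 ... 53 50 52]
 [52 53 53 ... 52 52 52]
 [52 52 53 ... 52 52 52]]
```

Run:
```python
from h import *
np.set_printoptions(linewidth=250,threshold=100000)
T=cv2.imread("pics/top0.png");g=cv2.cvtColor(T,cv2.COLOR_BGR2GRAY).astype(float)
print(g[188:226,150:184].astype(int))
pts=[]
for v in range(188,226):
    row=g[v,150:184]; u=np.arange(150,184); k=row>160; 
    # half-level edges around 155
    idx=np.where(k)[0]
    if len(idx)<3: continue
    a,b=idx[0],idx[-1]
    f=lambda i,j:(u[i]+(160-row[i])/(row[j]-row[i])*(u[j]-u[i]))
    e0=f(a-1,a);e1=f(b,b+1)
    P=ray("top",[[e0,v],[e1,v]],81)
    print(v,"x",P[0,0].round(1),"y",P[:,1],"w",(P[0,1]-P[1,1]).round(1),"mid",P[:,1].mean().round(1))
# two-level check
print("base corners predicted etc", proj("scene",[[403,276,151],[403,276,81],[453,276,81],[353,276,81]]))
S=cv2.imread("pics/scene0.png")
c=S[125:185,295:345]; cv2.imwrite("pics/sc.png",cv2.resize(c,None,fx=10,fy=10,interpolation=cv2.INTER_CUBIC))
```

```text
[[ 50  51  50  50  49  50  51  50  50  52  53  54  53  52  49  45  46  47  46  45  44  40  41  43  41  44  45  46  47  49  50  51  50  52]
 [ 50  51  51  49  50  51  50  49  54  63  76  81  83  78  69  60  59  59  57  54  54  55  53  54  55  54  54  56  63  67  58  52  51  50]
 [ 49  49  49  50  51  50  50  53  65  87 111 125 131 130 117 109 108 104  92  84  82  82  80  79  79  78  80  87 101 103  77  53  50  51]
 [ 50  50  51  50  49  51  56  70  87 113 136 154 170 176 168 161 160 150 131 114 108 107 101  95  93  94 100 114 133 131  95  58  51  51]
 [ 51  50  51  50  50  52  68  94 115 128 144 166 188 198 197 194 192 181 155 137 132 126 114  97  89  92 105 128 148 142 101  59  51  51]
 [ 51  49  51  49  49  54  78 110 130 136 145 169 194 206 207 206 205 193 167 151 147 140 123  94  77  86 111 139 154 145 102  58  50  51]
 [ 50  50  50  51  50  54  77 108 127 132 142 168 193 207 209 209 208 196 169 151 146 140 124  98  89 101 125 148 158 145 102  59  50  51]
 [ 50  50  50  50  49  53  68  91 108 123 143 169 193 206 209 210 208 197 165 139 132 128 117 107 117 130 143 155 158 144 101  
[... 5033 characters left out ...]
x 393.3 y [292.34 232.61] w 59.7 mid 262.5
211 x 390.1 y [291.59 232.67] w 58.9 mid 262.1
212 x 386.8 y [290.31 231.94] w 58.4 mid 261.1
213 x 383.6 y [288.7 262.5] w 26.2 mid 275.6
214 x 380.4 y [289.11 262.45] w 26.7 mid 275.8
215 x 377.3 y [288.96 262.49] w 26.5 mid 275.7
216 x 374.1 y [287.98 262.6 ] w 25.4 mid 275.3
217 x 370.8 y [286.3  262.66] w 23.6 mid 274.5
218 x 367.6 y [284.97 262.63] w 22.3 mid 273.8
219 x 364.4 y [284.37 262.3 ] w 22.1 mid 273.3
220 x 361.2 y [284.44 261.9 ] w 22.5 mid 273.2
221 x 358.1 y [284.43 261.75] w 22.7 mid 273.1
222 x 354.9 y [283.15 263.38] w 19.8 mid 273.3
base corners predicted etc [[325.73 131.8 ]
 [322.31 149.02]
 [331.26 159.16]
 [313.81 139.38]]
```

View pics/sc.png

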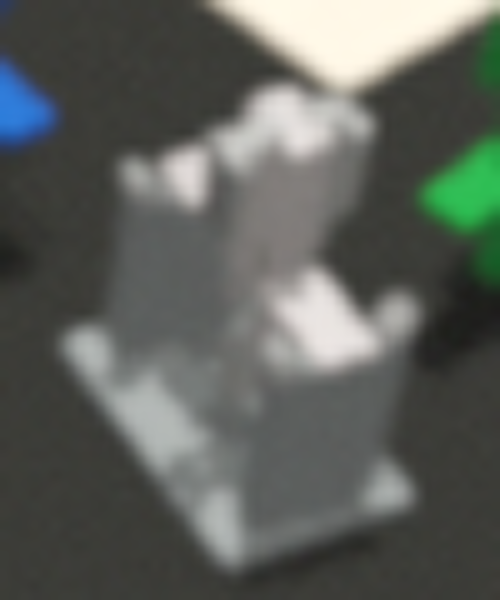

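Run:
```python
from h import *
print(ray("top",[[164.4,193],[164.45,221],[164.4,207]],81))
print(ray("top",[[161.15,207.3]],131), ray("top",[[161.15,207.3]],126))
# stand base center: extreme rows
print(ray("top",[[180,207]],0))
# scene: base corners in sc.png /10 + (295,125) -.5
b=np.array([[60,350],[235,575],[415,495]])/10-.5+[295,125]; print(ray("scene",b,4))
w=np.array([[380,350],[270,365],[270,300],[325,265]])/10-.5+[295,125]; print(ray("scene",w,81))
s=r.get_state(); print(s["tcp_pos"],s["tool_rot"])
from scipy.spatial.transform import Rotation as R
q=s["tool_rot"]; print(R.from_quat(q[[1,2,3,0]]).as_matrix())
```

```text
[[446.86 271.69  81.  ]
 [357.77 273.25  81.  ]
 [402.26 272.55  81.  ]]
[[402.44 272.49 131.  ]] [[402.36 273.53 126.  ]]
[[399.48 236.26   0.  ]]
[[349.55 237.27   4.  ]
 [461.08 235.57   4.  ]
 [457.3  306.5    4.  ]]
[[455.88 278.56  81.  ]
 [446.56 244.97  81.  ]
 [422.65 260.35  81.  ]
 [417.01 284.22  81.  ]]
[ 225.24 -473.62  230.23] [-0.    0.98  0.22 -0.  ]
[[ 0.9   0.43 -0.  ]
 [ 0.43 -0.9   0.  ]
 [ 0.   -0.   -1.  ]]
```

Two views and two heights agree on all three objects:

| Object | Position (mm) | Yaw |
|---|---|---|
| Tweezers | (402.8, 272.4) | -1° |
| Coupon block | (423.8, -257) | 28° |
| Tank | (620, -128.3) | -12.5° |

I'll move above the stand first, then turn.

Call:
{"fn": "servo_tool", "kwargs": {"increments": [0.6,-0.75,0,0,0,0,1,0.6,-0.75,0,0,0,0,1,0.6,-0.75,0,0,0,0,1,0.6,-0.75,0,0,0,0,1,0.6,-0.75,0,0,0,0,1,0.6,-0.75,0,0,0,0,1,0.6,-0.75,0,0,0,0,1,0.6,-0.75,0,0,0,0,1]}}

```text
time_s: 0.9
tcp_pos: [313.1, -98.3, 230.9]
tool_rot: [0.0, 0.976, 0.22, 0.0]
ft_force: [0.9, 0.6, -0.1]
opening: 85.3
grasp_force: 0.0
```

Call:
{"fn": "servo_tool", "kwargs": {"increments": [0.6,-0.75,0,0,0,0,1,0.6,-0.75,0,0,0,0,1,0.6,-0.75,0,0,0,0,1,0.6,-0.75,0,0,0,0,1,0.6,-0.75,0,0,0,0,1,0.6,-0.75,0,0,0,0,1,0.6,-0.75,0,0,0,0,1,0.6,-0.75,0,0,0,0,1]}}

```text
time_s: 1.7
tcp_pos: [402.7, 272.2, 230.8]
tool_rot: [-0.002, 0.974, 0.225, -0.001]
ft_force: [0.1, -0.2, 0.1]
opening: 85.3
grasp_force: 0.0
```

Call:
{"fn": "servo_tool", "kwargs": {"increments": [0,0,0,0,0,-1,1,0,0,0,0,0,-1,1,0,0,0,0,0,-1,1,0,0,0,0,0,-1,1,0,0,0,0,0,-1,1,0,0,0,0,0,-1,1,0,0,0,0,0,-1,1,0,0,0,0,0,-1,1]}}

```text
time_s: 2.5
tcp_pos: [402.9, 269.7, 230.7]
tool_rot: [-0.002, 0.839, 0.545, -0.0]
ft_force: [0.4, 0.0, -0.0]
opening: 85.9
grasp_force: 0.0
```

Call:
{"fn": "servo_tool", "kwargs": {"increments": [0,0,0,0,0,-1,1,0,0,0,0,0,-1,1,0,0,0,0,0,-1,1,0,0,0,0,0,-1,1,0,0,0,0,0,-1,1,0,0,0,0,0,-1,1,0,0,0,0,0,-1,1,0,0,0,0,0,-1,1]}}

```text
time_s: 3.3
tcp_pos: [402.9, 269.6, 230.7]
tool_rot: [-0.002, 0.602, 0.799, 0.0]
ft_force: [-0.4, 0.3, 0.7]
opening: 85.5
grasp_force: 0.0
```

Call:
{"fn": "servo_tool", "kwargs": {"increments": [0,0,0,0,0,-1,1,0,0,0,0,0,-1,1,0,0,0,0,0,-1,1,0,0,0,0,0,-1,1,0,0,0,0,0,-1,1,0,0,0,0,0,-1,1,0,0,0,0,0,-1,1,0,0,0,0,0,-1,1]}}

```text
time_s: 4.1
tcp_pos: [402.9, 269.6, 230.6]
tool_rot: [-0.002, 0.293, 0.956, 0.001]
ft_force: [-0.8, 0.4, 1.5]
opening: 85.1
grasp_force: 0.0
```

Call:
{"fn": "servo_tool", "kwargs": {"increments": [0,0,0,0,0,-1,1,0,0,0,0,0,-1,1,0,0,0,0,0,-1,1,0,0,0,0,0,-1,1,0,0,0,0,0,-1,1,0,0,0,0,0,-1,1,0,0,0,0,0,-0.7,1,0,0,0,0,0,0,1]}}

```text
time_s: 4.9
tcp_pos: [402.9, 269.7, 230.7]
tool_rot: [-0.001, 0.006, 1.0, 0.001]
ft_force: [-0.1, -0.2, 0.2]
opening: 85.6
grasp_force: 0.0
```

Call:
{"fn": "servo_tool", "kwargs": {"increments": [0,0.055,0.3,0,0,0,1,0,0,0.4,0,0,0,1,0,0,0.4,0,0,0,1,0,0,0.4,0,0,0,1,0,0,0.4,0,0,0,1,0,0,0.4,0,0,0,1,0,0,0.39,0,0,0,1,0,0,0,0,0,0,1]}}

```text
time_s: 5.7
tcp_pos: [399.9, 271.6, 92.2]
tool_rot: [-0.005, 0.007, 1.0, -0.0]
ft_force: [0.1, 0.0, -0.6]
opening: 85.2
grasp_force: 0.0
```

Call:
{"fn": "servo_tool", "kwargs": {"increments": [0,0,0,0,0,0,0.7,0,0,0,0,0,0,0.6,0,0,0,0,0,0,0.5,0,0,0,0,0,0,0.4,0,0,0,0,0,0,0.3,0,0,0,0,0,0,0.3,0,0,0,0,0,0,0.3,0,0,0,0,0,0,0.3], "squeeze": 30}}

```text
time_s: 6.5
tcp_pos: [404.4, 273.3, 100.3]
tool_rot: [0.001, 0.006, 1.0, 0.002]
ft_force: [-2.2, -1.8, 8.6]
opening: 31.9
grasp_force: 30.9
```

Call:
{"fn": "servo_tool", "kwargs": {"increments": [0,0,-0.06,0,0,0,0.3,0,0,-0.1,0,0,0,0.3,0,0,-0.2,0,0,0,0.3,0,0,-0.3,0,0,0,0.3,0,0,-0.4,0,0,0,0.3,0,0,-0.5,0,0,0,0.3,0,0,-0.5,0,0,0,0.3,0,0,0,0,0,0,0.3]}}

```text
time_s: 7.3
tcp_pos: [405.5, 273.8, 204.6]
tool_rot: [0.003, 0.006, 1.0, 0.004]
ft_force: [1.0, -0.1, -1.1]
opening: 32.3
grasp_force: 29.9
```

Run:
```python
from h import *
S=r.snapshot("scene")[:,:,::-1]; T=r.snapshot("top")[:,:,::-1]
s=r.get_state(); print({k:s[k] for k in("time_s","tcp_pos","tool_rot","ft_force","wrist_torque","opening","grasp_force")})
cv2.imwrite("pics/l_s.png",S);cv2.imwrite("pics/l_t.png",T)
u,v=proj("scene",[403,272,150])[0].astype(int)
cv2.imwrite("pics/lift.png",cv2.resize(S[v-40:v+40,u-45:u+45],(675,600),interpolation=cv2.INTER_CUBIC))
```

```text
{'time_s': 7.4, 'tcp_pos': array([403.69, 272.91, 200.39]), 'tool_rot': array([-0.  ,  0.01,  1.  ,  0.  ]), 'ft_force': array([ 0.55, -0.76, -1.21]), 'wrist_torque': array([-0.04, -0.04, -0.05]), 'opening': 31.715172162921377, 'grasp_force': 29.85228806734085}
```

View pics/lift.png

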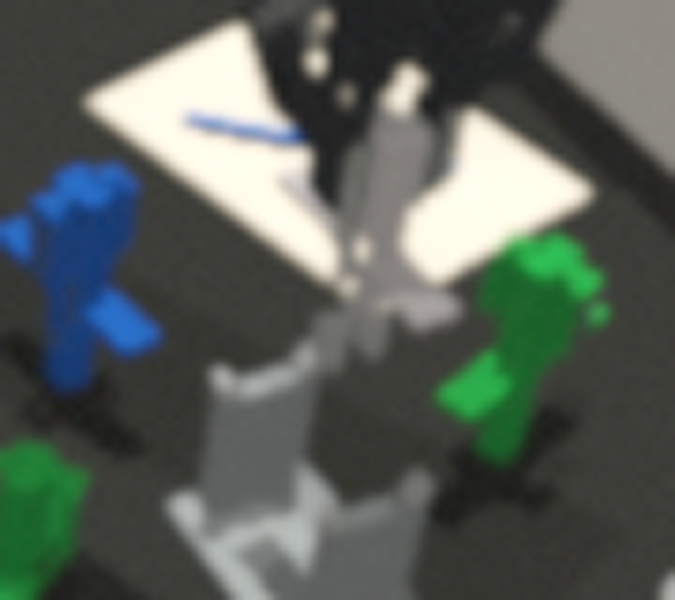

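The tweezers came up out of the stand with the jaws spread (prongs near (350,340)). Next I'll carry them over the coupon.

Call:
{"fn": "servo_tool", "kwargs": {"increments": [-0.045,-0.5,0,0,0,0,0.3,-0.045,-0.9,0,0,0,0,0.3,-0.045,-0.9,0,0,0,0,0.3,-0.045,-0.9,0,0,0,0,0.3,-0.045,-0.9,0,0,0,0,0.3,-0.045,-0.9,0,0,0,0,0.3,-0.045,-0.9,0,0,0,0,0.3,-0.045,-0.9,0,0,0,0,0.3]}}

```text
time_s: 8.2
tcp_pos: [415.7, -69.0, 196.8]
tool_rot: [-0.002, 0.006, 1.0, 0.002]
ft_force: [2.1, -0.0, -2.3]
opening: 31.9
grasp_force: 30.0
```

Call:
{"fn": "servo_tool", "kwargs": {"increments": [-0.045,-0.9,0,0,0,0,0.3,-0.045,-0.9,0,0,0,0,0.3,-0.045,-0.9,0,0,0,0,0.3,-0.045,-0.9,0,0,0,0,0.3,0,-0.19,0,0,0,0,0.3,0,0,0,0,0,-0.95,0.3,0,0,0,0,0,-0.95,0.3,0,0,0,0,0,-0.95,0.3]}}

```text
time_s: 9.0
tcp_pos: [422.7, -256.2, 196.0]
tool_rot: [-0.002, -0.119, 0.993, 0.003]
ft_force: [-0.2, 0.1, -0.7]
opening: 32.0
grasp_force: 30.0
```

Call:
{"fn": "servo_tool", "kwargs": {"increments": [0,0,0,0,0,-0.95,0.3,0,0,0,0,0,-0.95,0.3,0,0,0,0,0,-0.95,0.3,0,0,0,0,0,0,0.3,0,0,0,0,0,0,0.3,0,0,0,0,0,0,0.3,0,0,0,0,0,0,0.3,0,0,0,0,0,0,0.3]}}

```text
time_s: 9.8
tcp_pos: [423.5, -257.1, 198.0]
tool_rot: [-0.0, -0.24, 0.971, 0.002]
ft_force: [-0.9, 0.4, -1.0]
opening: 32.0
grasp_force: 30.0
```

Run:
```python
from h import *
S=r.snapshot("scene")[:,:,::-1]; T=r.snapshot("top")[:,:,::-1]
s=r.get_state(); print({k:s[k] for k in("time_s","tcp_pos","tool_rot","ft_force","opening","grasp_force")})
cv2.imwrite("pics/c_s.png",S);cv2.imwrite("pics/c_t.png",T)
u,v=proj("scene",[424,-257,110])[0].astype(int)-[30,30]; print("scene origin",u,v)
a=cv2.resize(S[v:v+60,u:u+60],(600,600),interpolation=cv2.INTER_CUBIC)
cv2.imwrite("pics/over.png",a)
for z in(84,122): print(z,(proj("scene",[424,-257,z])[0]-[u,v]+.5)*10)
u2,v2=proj("scene",[403,272,150])[0].astype(int)
print("lift: predicted wing end", (proj("scene",[[453,272,122+59],[453,272,132+59]])-[u2-45,v2-40]+.5)*7.5)
```

```text
{'time_s': 9.9, 'tcp_pos': array([ 423.54, -257.18,  198.06]), 'tool_rot': array([-0.  , -0.24,  0.97,  0.  ]), 'ft_force': array([ 0.37,  0.82, -0.2 ]), 'opening': 31.914137070343003, 'grasp_force': 30.01250445842743}
scene origin 127 177
84 [326.29 367.93]
122 [295.97 281.42]
lift: predicted wing end [[430.51 322.38]
 [435.18 301.97]]
```

View pics/over.png

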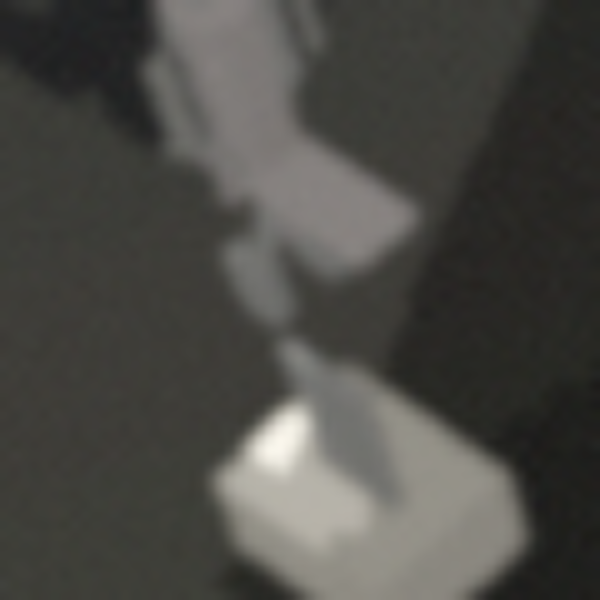

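Run:
```python
from h import *
o=np.array([127,177]);f=lambda P:((proj("scene",P)-o+.5)*10).round(0)
c=np.array([424,-257.,0]);a=np.radians(28);X=np.array([np.cos(a),np.sin(a),0]);Y=np.array([-np.sin(a),np.cos(a),0]);Z=np.array([0,0,1.])
print("coupon top ends",f([c+15*s*X+84*Z for s in(-1,1)]).tolist(), "block corners",f([c+32*i*X+25*j*Y+34*Z for i,j in((-1,-1),(1,-1),(1,1),(-1,1))]).tolist())
for t in(115,120,125):
  print(t,"jaw -y bottom outer",f([c+s*7*X-(11.5+.5)*Y+t*Z for s in(-1,1)]).tolist(),"+y",f([c+s*7*X+12*Y+t*Z for s in(-1,1)]).tolist(),"wing end top corners",f([c+50*X+j*10*Y+(t+59)*Z for j in(-1,1)]).tolist(),"other",f([c-50*X+j*10*Y+(t+59)*Z for j in(-1,1)]).tolist())
```

```text
coupon top ends [[287.0, 342.0], [366.0, 394.0]] block corners [[218.0, 478.0], [381.0, 592.0], [509.0, 470.0], [347.0, 362.0]]
115 jaw -y bottom outer [[250.0, 315.0], [287.0, 340.0]] +y [[316.0, 256.0], [353.0, 281.0]] wing end top corners [[365.0, 272.0], [423.0, 220.0]] other [[85.0, 90.0], [144.0, 42.0]]
120 jaw -y bottom outer [[245.0, 303.0], [283.0, 328.0]] +y [[312.0, 245.0], [350.0, 269.0]] wing end top corners [[361.0, 259.0], [419.0, 207.0]] other [[80.0, 77.0], [139.0, 29.0]]
125 jaw -y bottom outer [[241.0, 291.0], [279.0, 317.0]] +y [[308.0, 233.0], [346.0, 257.0]] wing end top corners [[356.0, 246.0], [415.0, 194.0]] other [[74.0, 64.0], [134.0, 16.0]]
```

Predictions match the image: coupon end (285,345), wing corner (420,212), tips about 120 mm high. Lowering the jaws over the coupon.

Call:
{"fn": "servo_tool", "kwargs": {"increments": [0,0,0.15,0,0,0,0.3,0,0,0.15,0,0,0,0.3,0,0,0.15,0,0,0,0.3,0,0,0.15,0,0,0,0.3,0,0,0.1,0,0,0,0.3,0,0,0.1,0,0,0,0.3,0,0,0.1,0,0,0,0.3,0,0,0,0,0,0,0.3]}}

```text
time_s: 10.7
tcp_pos: [423.0, -256.7, 152.1]
tool_rot: [-0.001, -0.24, 0.971, 0.002]
ft_force: [0.9, -0.4, -1.6]
opening: 31.7
grasp_force: 30.0
```

Run:
```python
from h import *
s=r.get_state(); print({k:s[k] for k in("time_s","tcp_pos","tool_rot","ft_force","wrist_torque","opening","grasp_force")})
```

```text
{'time_s': 10.7, 'tcp_pos': array([ 423.04, -256.67,  152.11]), 'tool_rot': array([-0.  , -0.24,  0.97,  0.  ]), 'ft_force': array([ 0.95, -0.37, -1.59]), 'wrist_torque': array([-0.03, -0.01,  0.04]), 'opening': 31.712879486922052, 'grasp_force': 30.013285875320435}
```

Call:
{"fn": "servo_tool", "kwargs": {"increments": [0,0,0.014,0,0,0,0.3,0,0,0.014,0,0,0,0.3,0,0,0.014,0,0,0,0.3,0,0,0.014,0,0,0,0.3,0,0,0.014,0,0,0,0.3,0,0,0.014,0,0,0,0.3,0,0,0.014,0,0,0,0.3,0,0,0,0,0,0,0.3]}}

```text
time_s: 11.5
tcp_pos: [423.4, -256.9, 147.9]
tool_rot: [-0.0, -0.24, 0.971, 0.002]
ft_force: [-0.2, -0.4, -1.2]
opening: 31.6
grasp_force: 30.0
```

Call:
{"fn": "servo_tool", "kwargs": {"increments": [0,0,0.014,0,0,0,0.3,0,0,0.014,0,0,0,0.3,0,0,0.014,0,0,0,0.3,0,0,0.014,0,0,0,0.3,0,0,0.014,0,0,0,0.3,0,0,0.014,0,0,0,0.3,0,0,0.014,0,0,0,0.3,0,0,0,0,0,0,0.3]}}

```text
time_s: 12.3
tcp_pos: [423.4, -256.9, 143.1]
tool_rot: [-0.0, -0.24, 0.971, 0.002]
ft_force: [0.4, -0.9, -1.4]
opening: 32.2
grasp_force: 30.0
```

Call:
{"fn": "servo_tool", "kwargs": {"increments": [0,0,0.014,0,0,0,0.3,0,0,0.014,0,0,0,0.3,0,0,0.014,0,0,0,0.3,0,0,0.014,0,0,0,0.3,0,0,0.014,0,0,0,0.3,0,0,0.014,0,0,0,0.3,0,0,0.014,0,0,0,0.3,0,0,0,0,0,0,0.3]}}

```text
time_s: 13.1
tcp_pos: [423.3, -256.9, 138.2]
tool_rot: [-0.0, -0.24, 0.971, 0.002]
ft_force: [-0.9, 0.7, -0.9]
opening: 31.5
grasp_force: 30.0
```

Call:
{"fn": "servo_tool", "kwargs": {"increments": [0,0,0.014,0,0,0,0.3,0,0,0.014,0,0,0,0.3,0,0,0.014,0,0,0,0.3,0,0,0.014,0,0,0,0.3,0,0,0.014,0,0,0,0.3,0,0,0.014,0,0,0,0.3,0,0,0.014,0,0,0,0.3,0,0,0,0,0,0,0.3]}}

```text
time_s: 13.9
tcp_pos: [423.3, -256.9, 133.2]
tool_rot: [-0.0, -0.24, 0.971, 0.002]
ft_force: [-0.8, -0.2, -1.2]
opening: 31.7
grasp_force: 30.0
```

Call:
{"fn": "servo_tool", "kwargs": {"increments": [0,0,0.014,0,0,0,0.3,0,0,0.014,0,0,0,0.3,0,0,0.014,0,0,0,0.3,0,0,0.014,0,0,0,0.3,0,0,0.014,0,0,0,0.3,0,0,0.014,0,0,0,0.3,0,0,0.014,0,0,0,0.3,0,0,0,0,0,0,0.3]}}

```text
time_s: 14.7
tcp_pos: [424.7, -258.5, 131.4]
tool_rot: [0.001, -0.24, 0.971, -0.001]
ft_force: [-1.1, 0.3, 8.0]
opening: 31.8
grasp_force: 31.2
```

The stop is on the coupon's edge at about 9 N, roughly 30 mm deep. I'll ease off, hold, then release slowly.

Call:
{"fn": "servo_tool", "kwargs": {"increments": [0,0,-0.02,0,0,0,0.3,0,0,0,0,0,0,0.3,0,0,0,0,0,0,0.3,0,0,0,0,0,0,0.3,0,0,0,0,0,0,0.3,0,0,0,0,0,0,0.3,0,0,0,0,0,0,0.3,0,0,0,0,0,0,0.3]}}

```text
time_s: 15.5
tcp_pos: [424.3, -258.0, 131.4]
tool_rot: [0.001, -0.24, 0.971, 0.0]
ft_force: [-1.4, 0.2, 6.6]
opening: 32.0
grasp_force: 31.0
```

Call:
{"fn": "servo_tool", "kwargs": {"increments": [0,0,0,0,0,0,0.38,0,0,0,0,0,0,0.4,0,0,0,0,0,0,0.42,0,0,0,0,0,0,0.44,0,0,0,0,0,0,0.46,0,0,0,0,0,0,0.48,0,0,0,0,0,0,0.5,0,0,0,0,0,0,0.52]}}

```text
time_s: 16.3
tcp_pos: [423.2, -256.6, 128.9]
tool_rot: [-0.001, -0.24, 0.971, 0.002]
ft_force: [0.7, -0.9, -0.3]
opening: 44.2
grasp_force: 0.1
```

Call:
{"fn": "servo_tool", "kwargs": {"increments": [0,0,0,0,0,0,0.55,0,0,0,0,0,0,0.6,0,0,0,0,0,0,0.7,0,0,0,0,0,0,0.8,0,0,0,0,0,0,0.9,0,0,0,0,0,0,1,0,0,0,0,0,0,1,0,0,0,0,0,0,1]}}

```text
time_s: 17.1
tcp_pos: [423.4, -256.9, 129.5]
tool_rot: [-0.0, -0.24, 0.971, 0.002]
ft_force: [0.5, 0.6, -0.4]
opening: 85.1
grasp_force: 0.0
```

Run:
```python
from h import *
S=r.snapshot("scene")[:,:,::-1]
s=r.get_state(); print({k:s[k] for k in("time_s","tcp_pos","tool_rot","ft_force","wrist_torque","opening","grasp_force")})
cv2.imwrite("pics/rel.png",cv2.resize(S[177:237,127:187],(600,600),interpolation=cv2.INTER_CUBIC))
```

```text
{'time_s': 17.15, 'tcp_pos': array([ 423.44, -256.94,  129.55]), 'tool_rot': array([-0.  , -0.24,  0.97,  0.  ]), 'ft_force': array([-0.02,  0.29, -0.22]), 'wrist_torque': array([-0.04,  0.  , -0.05]), 'opening': 85.27229892119738, 'grasp_force': 0.0}
```

View pics/rel.png

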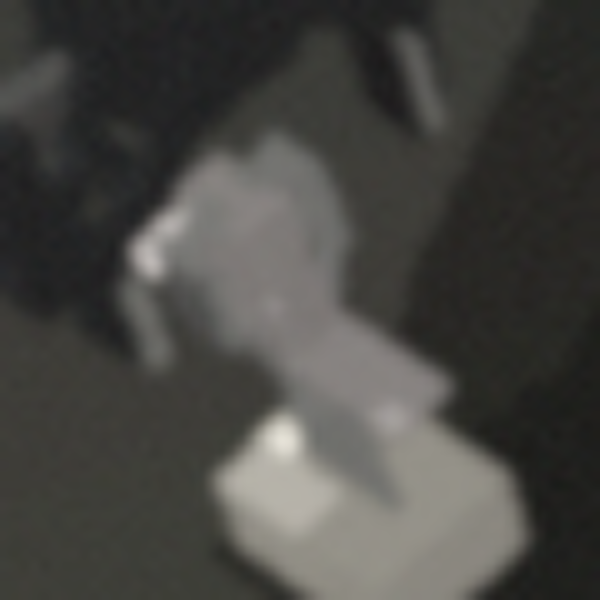

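The tweezers stand upright on the coupon, wing corner at (455,385). I'll rise, turn 90° and come down on the frame faces.

Call:
{"fn": "servo_tool", "kwargs": {"increments": [0,0,-0.1,0,0,0,1,0,0,-0.3,0,0,0,1,0,0,-0.4,0,0,0,1,0,0,-0.4,0,0,0,1,0,0,-0.3,0,0,0,1,0,0,0,0,0,0,1,0,0,0,0,0,1,1,0,0,0,0,0,1,1]}}

```text
time_s: 17.95
tcp_pos: [423.6, -257.2, 204.6]
tool_rot: [-0.0, -0.153, 0.988, 0.002]
ft_force: [-0.3, -0.0, -0.3]
opening: 85.7
grasp_force: 0.0
```

Call:
{"fn": "servo_tool", "kwargs": {"increments": [0,0,0,0,0,1,1,0,0,0,0,0,1,1,0,0,0,0,0,1,1,0,0,0,0,0,1,1,0,0,0,0,0,1,1,0,0,0,0,0,1,1,0,0,0,0,0,1,1,0,0,0,0,0,1,1]}}

```text
time_s: 18.75
tcp_pos: [423.3, -257.0, 204.2]
tool_rot: [-0.001, 0.194, 0.981, 0.002]
ft_force: [-0.4, -0.2, -0.4]
opening: 85.4
grasp_force: 0.0
```

Call:
{"fn": "servo_tool", "kwargs": {"increments": [0,0,0,0,0,1,1,0,0,0,0,0,1,1,0,0,0,0,0,1,1,0,0,0,0,0,1,1,0,0,0,0,0,1,1,0,0,0,0,0,1,1,0,0,0,0,0,1,1,0,0,0,0,0,1,1]}}

```text
time_s: 19.55
tcp_pos: [423.4, -257.0, 204.2]
tool_rot: [-0.002, 0.518, 0.855, 0.001]
ft_force: [-0.5, -0.4, -0.2]
opening: 85.6
grasp_force: 0.0
```

Run:
```python
from h import *
T=r.snapshot("scene")[:,:,::-1]; s=r.get_state(); print({k:s[k] for k in("time_s","joints","tcp_pos","tool_rot","ft_force")}, 2*np.degrees(np.arctan2(s["tool_rot"][2],s["tool_rot"][1])))
cv2.imwrite("pics/pre.png",cv2.resize(T[177:237,127:187],(600,600),interpolation=cv2.INTER_CUBIC))
o=np.array([127,177]);f=lambda P:((proj("scene",P)-o+.5)*10).round(0)
c=np.array([424,-257.,0]);a=np.radians(28);X=np.array([np.cos(a),np.sin(a),0]);Y=np.array([-np.sin(a),np.cos(a),0]);Z=np.array([0,0,1.])
for t in(51,54,57): print(t,f([c+50*X+j*10*Y+(t+59)*Z for j in(-1,1)]).tolist(),f([c-50*X+j*10*Y+(t+59)*Z for j in(-1,1)]).tolist(),"frame top",f([c+13*i*X+8*j*Y+(t+113)*Z for i in(-1,1) for j in (-1,1)]).tolist())
```

```text
{'time_s': 19.6, 'joints': array([-0.68, -0.03, -0.03,  1.57,  0.  ,  0.41]), 'tcp_pos': array([ 423.33, -257.01,  204.17]), 'tool_rot': array([-0.  ,  0.52,  0.85,  0.  ]), 'ft_force': array([0.73, 0.06, 0.16])} 117.43991949797216
51 [[415.0, 425.0], [469.0, 374.0]] [[147.0, 246.0], [202.0, 199.0]] frame top [[201.0, 176.0], [247.0, 136.0], [273.0, 223.0], [320.0, 183.0]]
54 [[412.0, 418.0], [467.0, 367.0]] [[144.0, 239.0], [200.0, 192.0]] frame top [[198.0, 168.0], [245.0, 129.0], [270.0, 215.0], [317.0, 175.0]]
57 [[410.0, 411.0], [465.0, 361.0]] [[142.0, 232.0], [197.0, 185.0]] frame top [[195.0, 160.0], [242.0, 121.0], [268.0, 208.0], [315.0, 168.0]]
```

View pics/pre.png

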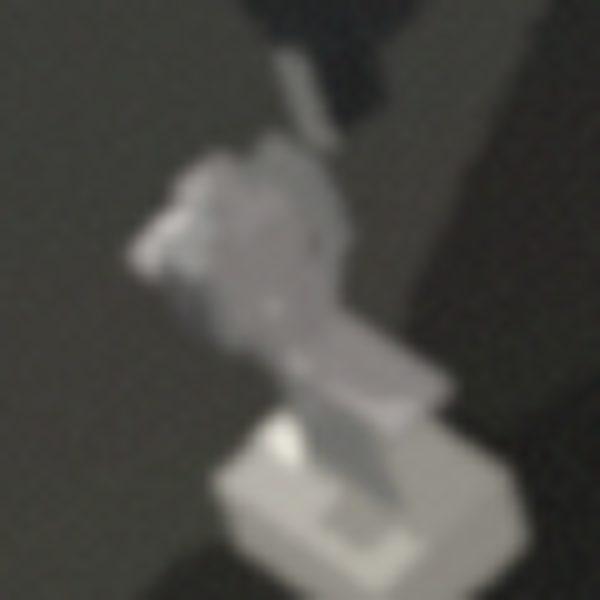

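The jaws are clamped and the wing's end corners are at (400,428) and (455,385). That fits a slight lean of 1–2° within the slot's play. I'll shift a little to centre, then grip the frame.

Call:
{"fn": "servo_tool", "kwargs": {"increments": [-0.04,-0.014,0.2,0,0,0,1,0,0,0.3,0,0,0,1,0,0,0.3,0,0,0,1,0,0,0.3,0,0,0,1,0,0,0.3,0,0,0,1,0,0,0.2,0,0,0,1,0,0,0,0,0,0,1,0,0,0,0,0,0,1]}}

```text
time_s: 20.4
tcp_pos: [423.7, -259.0, 124.4]
tool_rot: [-0.002, 0.517, 0.856, 0.001]
ft_force: [0.0, -0.8, -0.1]
opening: 85.5
grasp_force: 0.0
```

Call:
{"fn": "servo_tool", "kwargs": {"increments": [0,0,0,0,0,0,0.7,0,0,0,0,0,0,0.6,0,0,0,0,0,0,0.5,0,0,0,0,0,0,0.45,0,0,0,0,0,0,0.4,0,0,0,0,0,0,0.36,0,0,0,0,0,0,0.33,0,0,0,0,0,0,0.3], "squeeze": 30}}

```text
time_s: 21.2
tcp_pos: [423.8, -258.9, 124.5]
tool_rot: [-0.002, 0.517, 0.856, 0.001]
ft_force: [-0.0, 0.2, -0.5]
opening: 26.1
grasp_force: 11.2
```

Call:
{"fn": "servo_tool", "kwargs": {"increments": [0,0,0,0,0,0,0.28,0,0,0,0,0,0,0.26,0,0,0,0,0,0,0.24,0,0,0,0,0,0,0.22,0,0,0,0,0,0,0.2,0,0,0,0,0,0,0.2,0,0,0,0,0,0,0.2,0,0,0,0,0,0,0.2]}}

```text
time_s: 22.0
tcp_pos: [423.8, -259.0, 124.5]
tool_rot: [-0.002, 0.517, 0.856, 0.001]
ft_force: [-0.0, 0.1, 0.9]
opening: 25.6
grasp_force: 30.4
```

Call:
{"fn": "servo_tool", "kwargs": {"increments": [0,0,-0.05,0,0,0,0.2,0,0,-0.1,0,0,0,0.2,0,0,-0.2,0,0,0,0.2,0,0,-0.3,0,0,0,0.2,0,0,-0.4,0,0,0,0.2,0,0,-0.4,0,0,0,0.2,0,0,-0.4,0,0,0,0.2,0,0,-0.4,0,0,0,0.2]}}

```text
time_s: 22.8
tcp_pos: [423.9, -259.2, 239.3]
tool_rot: [-0.001, 0.517, 0.856, 0.001]
ft_force: [0.1, -0.6, -1.7]
opening: 25.0
grasp_force: 30.0
```

Call:
{"fn": "servo_tool", "kwargs": {"increments": [0,0,-0.5,0,0,0,0.2,0,0,-0.4,0,0,0,0.2,0,0,-0.1,0,0,0,0.2,0,0,0,0,0,1,0.2,0,0,0,0,0,1,0.2,0,0,0,0,0,1,0.2,0,0,0,0,0,1,0.2,0,0,0,0,0,1,0.2]}}

```text
time_s: 23.6
tcp_pos: [423.7, -259.2, 286.7]
tool_rot: [-0.002, 0.691, 0.723, 0.001]
ft_force: [0.4, 0.4, -1.9]
opening: 25.8
grasp_force: 30.1
```

Call:
{"fn": "servo_tool", "kwargs": {"increments": [0,0,0,0,0,1,0.2,0,0,0,0,0,1,0.2,0,0,0,0,0,1,0.2,0,0,0,0,0,0,0.2,0,0,0,0,0,0,0.2,0,0,0,0,0,0,0.2,0,0,0,0,0,0,0.2,0,0,0,0,0,0,0.2]}}

```text
time_s: 24.4
tcp_pos: [424.0, -259.5, 287.0]
tool_rot: [-0.002, 0.778, 0.628, 0.0]
ft_force: [0.7, 0.5, -1.5]
opening: 25.1
grasp_force: 30.1
```

Run:
```python
from h import *
s=r.get_state(); print({k:s[k] for k in("time_s","joints","tcp_pos","tool_rot","ft_force","opening")})
psi=2*np.arctan2(s["tool_rot"][2],s["tool_rot"][1]);print(np.degrees(psi))
a=np.array([np.cos(psi),np.sin(psi)]);b=np.array([np.sin(psi),-np.cos(psi)])
d=np.array([620.,-128.3])-s["tcp_pos"][:2]; print("tool dx,dy mm",d@a,d@b)
S=r.snapshot("scene")[:,:,::-1]; cv2.imwrite("pics/lift2_s.png",S)
u,v=proj("scene",[424,-257,200])[0].astype(int)-[40,40]
cv2.imwrite("pics/lift2.png",cv2.resize(S[max(v,0):v+80,u:u+80],(600,600),interpolation=cv2.INTER_CUBIC));print(u,v)
```

```text
{'time_s': 24.4, 'joints': array([-0.69,  0.  ,  0.16,  1.74,  0.  ,  1.1 ]), 'tcp_pos': array([ 423.95, -259.52,  286.98]), 'tool_rot': array([-0.  ,  0.78,  0.63,  0.  ]), 'ft_force': array([ 0.72,  0.53, -1.46]), 'opening': 25.121141793934296}
77.80057000505461
tool dx,dy mm 169.68751065291227 163.8885840587035
109 145
```

View pics/lift2.png

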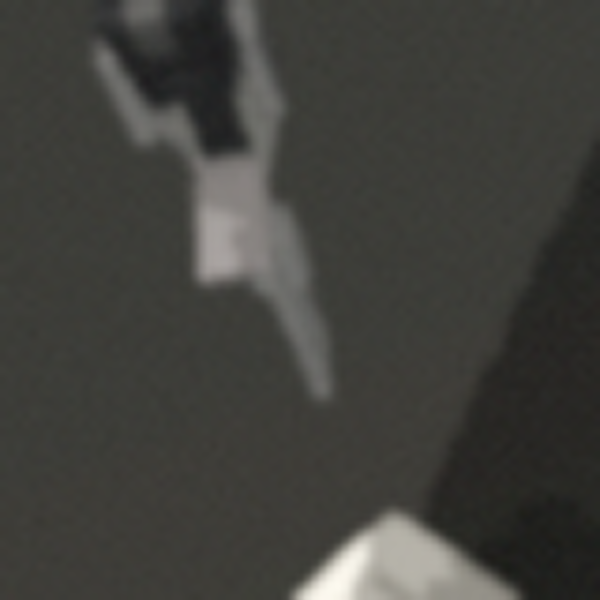

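The coupon hangs straight in the jaws (its foot at (320,395)), well clear of the block. Moving over the tank.

Call:
{"fn": "servo_tool", "kwargs": {"increments": [0.3,0.29,0,0,0,0,0.2,0.57,0.55,0,0,0,0,0.2,0.57,0.55,0,0,0,0,0.2,0.57,0.55,0,0,0,0,0.2,0.57,0.55,0,0,0,0,0.2,0.57,0.55,0,0,0,0,0.2,0.244,0.238,0,0,0,0,0.2,0,0,0,0,0,0,0.2]}}

```text
time_s: 25.25
tcp_pos: [621.8, -126.5, 285.5]
tool_rot: [-0.003, 0.777, 0.629, 0.0]
ft_force: [-0.6, -0.4, -1.7]
opening: 25.6
grasp_force: 30.5
```

Call:
{"fn": "servo_tool", "kwargs": {"increments": [0,0,0,0,0,0,0.2,0,0,0,0,0,0,0.2,0,0,0,0,0,0,0.2,0,0,0,0,0,0,0.2,0,0,0,0,0,0,0.2,0,0,0,0,0,0,0.2,0,0,0,0,0,0,0.2,0,0,0,0,0,0,0.2]}}

```text
time_s: 26.05
tcp_pos: [620.0, -128.4, 287.1]
tool_rot: [-0.002, 0.778, 0.628, 0.0]
ft_force: [0.3, -0.6, -1.1]
opening: 25.6
grasp_force: 30.5
```

Run:
```python
from h import *
s=r.get_state(); print({k:s[k] for k in("time_s","joints","tcp_pos","tool_rot","ft_force","opening")})
psi=2*np.arctan2(s["tool_rot"][2],s["tool_rot"][1]);print(np.degrees(psi))
a=np.array([np.cos(psi),np.sin(psi)]);b=np.array([np.sin(psi),-np.cos(psi)])
d=np.array([620.,-128.3])-s["tcp_pos"][:2]; print("tool dx,dy mm",d@a,d@b)
S=r.snapshot("scene")[:,:,::-1]
c=s["tcp_pos"].copy();
t=c[2]-71;X=np.array([b[0],b[1],0]);Y=np.array([a[0],a[1],0])
o=proj("scene",[620,-128,160])[0].astype(int)-[50,50];print(o)
cv2.imwrite("pics/tank1.png",cv2.resize(S[o[1]:o[1]+100,o[0]:o[0]+100],(600,600),interpolation=cv2.INTER_CUBIC))
f=lambda P:((proj("scene",P)-o+.5)*6).round(0).tolist()
print("wing + top corners",f([c*[1,1,0]+50*X+j*10*Y+[0,0,t+59] for j in(-1,1)]),"coupon bottom",f([c*[1,1,0]+j*15*X+[0,0,t-46] for j in(-1,1)]))
p=np.array([620,-128.3,0]);print("tank +x seat edge",f([p+48*X+j*15*Y+[0,0,126] for j in(-1,1)]), "-x",f([p-48*X+j*15*Y+[0,0,126] for j in(-1,1)]))
```

```text
{'time_s': 26.05, 'joints': array([-0.31,  0.38,  0.6 ,  1.79,  0.  ,  1.47]), 'tcp_pos': array([ 620.04, -128.43,  287.11]), 'tool_rot': array([-0.  ,  0.78,  0.63,  0.  ]), 'ft_force': array([ 0.28, -0.55, -1.1 ]), 'opening': 25.625099872042632}
77.7723564093496
tool dx,dy mm 0.12238592324463823 -0.06435417925073604
[180 185]
wing + top corners [[286.0, 245.0], [346.0, 233.0]] coupon bottom [[296.0, 259.0], [312.0, 324.0]]
tank +x seat edge [[296.0, 465.0], [373.0, 448.0]] -x [[251.0, 262.0], [323.0, 248.0]]
```

View pics/tank1.png

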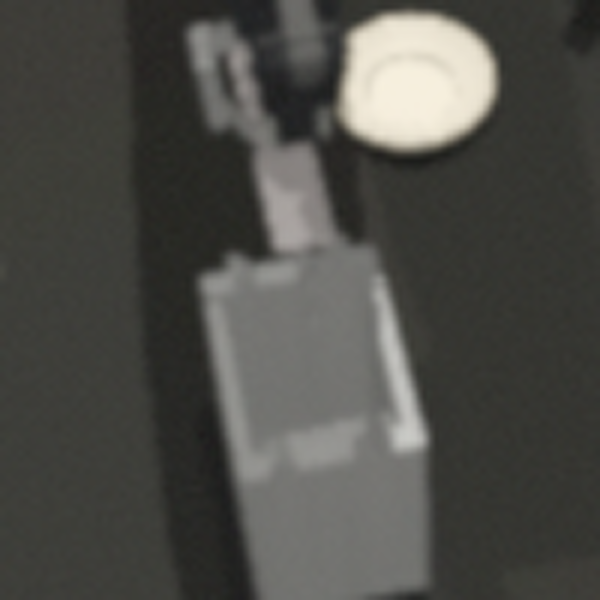

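The wings' near corners are at (275,250) and (333,240), about 3 mm off in -y of the tank. The tank's ears lie where predicted. I'll correct by +3 mm and lower.

Call:
{"fn": "servo_tool", "kwargs": {"increments": [0.06,0,0.2,0,0,0,0.2,0,0,0.4,0,0,0,0.2,0,0,0.4,0,0,0,0.2,0,0,0.4,0,0,0,0.2,0,0,0.4,0,0,0,0.2,0,0,0.4,0,0,0,0.2,0,0,0.2,0,0,0,0.2,0,0,0,0,0,0,0.2]}}

```text
time_s: 26.9
tcp_pos: [619.3, -124.6, 164.8]
tool_rot: [-0.004, 0.778, 0.628, -0.001]
ft_force: [0.1, 0.1, -2.2]
opening: 25.6
grasp_force: 30.4
```

Call:
{"fn": "servo_tool", "kwargs": {"increments": [0,0,0.03,0,0,0,0.2,0,0,0.03,0,0,0,0.2,0,0,0.03,0,0,0,0.2,0,0,0.03,0,0,0,0.2,0,0,0.03,0,0,0,0.2,0,0,0.03,0,0,0,0.2,0,0,0,0,0,0,0.2,0,0,0,0,0,0,0.2]}}

```text
time_s: 27.7
tcp_pos: [620.4, -125.0, 158.0]
tool_rot: [-0.002, 0.778, 0.628, 0.0]
ft_force: [0.3, -0.5, -1.5]
opening: 25.4
grasp_force: 30.4
```

Call:
{"fn": "servo_tool", "kwargs": {"increments": [0,0,0.02,0,0,0,0.2,0,0,0.02,0,0,0,0.2,0,0,0.02,0,0,0,0.2,0,0,0.02,0,0,0,0.2,0,0,0.02,0,0,0,0.2,0,0,0.02,0,0,0,0.2,0,0,0.02,0,0,0,0.2,0,0,0,0,0,0,0.2]}}

```text
time_s: 28.5
tcp_pos: [620.4, -125.0, 150.9]
tool_rot: [-0.002, 0.778, 0.628, 0.0]
ft_force: [-0.1, 0.4, -1.5]
opening: 25.6
grasp_force: 30.4
```

Call:
{"fn": "servo_tool", "kwargs": {"increments": [0,0,0.014,0,0,0,0.2,0,0,0.014,0,0,0,0.2,0,0,0.014,0,0,0,0.2,0,0,0.014,0,0,0,0.2,0,0,0.014,0,0,0,0.2,0,0,0.014,0,0,0,0.2,0,0,0.014,0,0,0,0.2,0,0,0,0,0,0,0.2]}}

```text
time_s: 29.3
tcp_pos: [620.4, -124.9, 146.0]
tool_rot: [-0.002, 0.778, 0.628, 0.0]
ft_force: [-0.5, 0.7, -2.3]
opening: 25.0
grasp_force: 30.4
```

Call:
{"fn": "servo_tool", "kwargs": {"increments": [0,0,0.014,0,0,0,0.2,0,0,0.014,0,0,0,0.2,0,0,0.014,0,0,0,0.2,0,0,0.014,0,0,0,0.2,0,0,0.014,0,0,0,0.2,0,0,0.014,0,0,0,0.2,0,0,0,0,0,0,0.2,0,0,0,0,0,0,0.2]}}

```text
time_s: 30.1
tcp_pos: [620.5, -125.0, 143.8]
tool_rot: [-0.001, 0.778, 0.628, 0.001]
ft_force: [-3.5, 1.3, 4.8]
opening: 25.6
grasp_force: 31.3
```

Call:
{"fn": "servo_tool", "kwargs": {"increments": [0,0,0.014,0,0,0,0.2,0,0,0.014,0,0,0,0.2,0,0,0,0,0,0,0.2,0,0,0,0,0,0,0.2,0,0,0,0,0,0,0.2,0,0,0,0,0,0,0.2,0,0,0,0,0,0,0.2,0,0,0,0,0,0,0.2]}}

```text
time_s: 30.9
tcp_pos: [620.6, -125.0, 143.7]
tool_rot: [-0.001, 0.778, 0.628, 0.001]
ft_force: [-4.2, 1.7, 8.7]
opening: 25.6
grasp_force: 31.8
```

Run:
```python
from h import *
np.set_printoptions(precision=3,suppress=True)
s=r.get_state(); print({k:s[k] for k in("time_s","tcp_pos","tool_rot","ft_force","wrist_torque","opening")})
```

```text
{'time_s': 30.9, 'tcp_pos': array([ 620.558, -124.961,  143.733]), 'tool_rot': array([-0.001,  0.778,  0.628,  0.001]), 'ft_force': array([-4.238,  1.745,  8.677]), 'wrist_torque': array([0.177, 0.952, 0.025]), 'opening': 25.56683475288961}
```

The wings rest firmly at the expected height (TCP 143.7). I'll ease off and release.

Call:
{"fn": "servo_tool", "kwargs": {"increments": [0,0,-0.02,0,0,0,0.2,0,0,-0.02,0,0,0,0.2,0,0,0,0,0,0,0.2,0,0,0,0,0,0,0.33,0,0,0,0,0,0,0.36,0,0,0,0,0,0,0.4,0,0,0,0,0,0,0.45,0,0,0,0,0,0,0.5]}}

```text
time_s: 31.7
tcp_pos: [620.4, -125.0, 142.2]
tool_rot: [-0.002, 0.778, 0.628, 0.0]
ft_force: [-0.1, 0.7, 1.0]
opening: 42.7
grasp_force: 0.0
```

Call:
{"fn": "servo_tool", "kwargs": {"increments": [0,0,0,0,0,0,0.6,0,0,0,0,0,0,0.7,0,0,0,0,0,0,0.8,0,0,0,0,0,0,0.8,0,0,-0.1,0,0,0,0.8,0,0,-0.2,0,0,0,0.8,0,0,-0.3,0,0,0,0.8,0,0,-0.4,0,0,0,0.8]}}

```text
time_s: 32.5
tcp_pos: [620.2, -125.0, 193.1]
tool_rot: [-0.002, 0.778, 0.628, 0.0]
ft_force: [0.7, -0.5, 0.3]
opening: 68.6
grasp_force: 0.0
```

Call:
{"fn": "servo_tool", "kwargs": {"increments": [0,0,-0.5,0,0,0,0.8,0,0,-0.5,0,0,0,0.8,0,0,-0.5,0,0,0,0.8,-0.5,0,0,0,0,0,0.8,-0.5,0,0,0,0,0,0.8,-0.5,0,0,0,0,0,0.8,0,0,0,0,0,0,0.8,0,0,0,0,0,0,0.8]}}

```text
time_s: 33.3
tcp_pos: [604.9, -199.1, 268.3]
tool_rot: [-0.001, 0.779, 0.627, 0.001]
ft_force: [0.1, -0.1, 0.4]
opening: 68.5
grasp_force: 0.0
```

Run:
```python
from h import *
s=r.get_state(); print({k:s[k] for k in("time_s","tcp_pos","ft_force","opening")})
S=r.snapshot("scene")[:,:,::-1];T=r.snapshot("top")[:,:,::-1]
a=np.radians(-12.4);X=np.array([np.cos(a),np.sin(a),0]);Y=np.array([-np.sin(a),np.cos(a),0]);p=np.array([620,-128.3,0])
ims=[]
for n,I in(("scene",S),("top",T)):
    o=proj(n,[620,-128,140])[0].astype(int)-[33,50 if n=="scene" else 33]; h=80 if n=="scene" else 66
    w=66; k=6
    C=cv2.resize(I[o[1]:o[1]+88,o[0]:o[0]+66],None,fx=6,fy=6,interpolation=cv2.INTER_CUBIC); ims.append(C)
    f=lambda P:((proj(n,P)-o+.5)*6).round(0).tolist()
    print(n,"wing tops exp",f([p+i*50*X+j*10*Y+[0,0,131] for i in(-1,1) for j in(-1,1)]),"frame top",f([p+i*13*X+j*8*Y+[0,0,185] for i in(-1,1) for j in(-1,1)]),"handle tops",f([p+[0,0,181]+j*23*Y for j in(-1,1)]))
cv2.imwrite("pics/final.png",np.hstack(ims))
```

```text
{'time_s': 33.3, 'tcp_pos': array([ 604.86, -199.11,  268.28]), 'ft_force': array([ 0.08, -0.08,  0.41]), 'opening': 68.45802381636166}
scene wing tops exp [[160.0, 225.0], [208.0, 215.0], [207.0, 436.0], [259.0, 425.0]] frame top [[173.0, 221.0], [214.0, 213.0], [186.0, 278.0], [228.0, 269.0]] handle tops [[141.0, 263.0], [260.0, 239.0]]
top wing tops exp [[204.0, 308.0], [166.0, 300.0], [240.0, 118.0], [202.0, 111.0]] frame top [[223.0, 222.0], [192.0, 216.0], [233.0, 171.0], [201.0, 164.0]] handle tops [[257.0, 203.0], [166.0, 186.0]]
```

View pics/final.png

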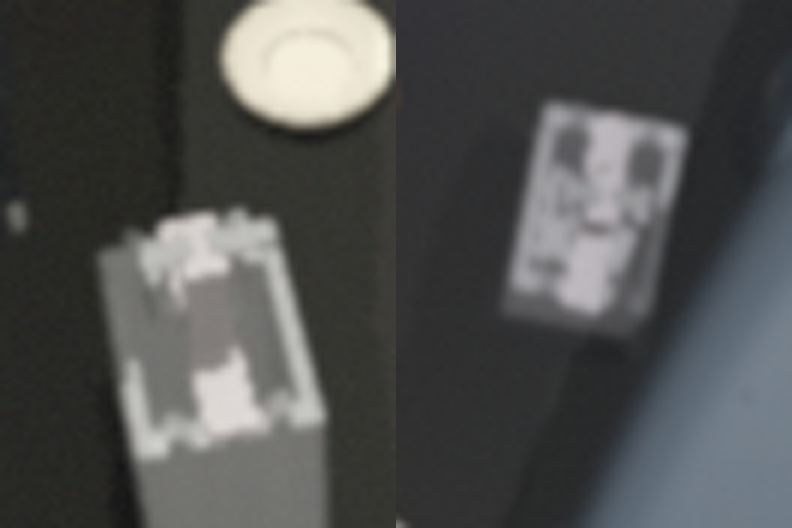

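The wings lie centred in the seats. Their near corners are at (205,437) and (262,425), against (207,436) and (259,425) predicted. The robot is clear, so I'm handing in.

```bash
python3 -c "
from cell import r
print(r.hand_in())"
```

```text
the job is handed in; nothing more can be done
None
```

The job is handed in at about 33 s: the tweezers hang released on the tank, wings down in both seats and the coupon clamped inside; the hand-in returned no verdict.

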